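# Balance the whale carving on the domed photo stand and slide it to the stop

### The arm

A 6-joint arm with a two-finger parallel gripper is mounted at the origin on the work surface. World frame = base frame: x ahead of the robot, y to its left, z up, the work surface at z = 0. Lengths are in m, angles in rad, forces in N, time in s.
With the tool pointing down it reaches from about 0.425 to 0.95 m from the base axis. Payload 3.5 kg.
Tool frame: the origin (TCP) lies between the finger pads; the fingertips stand 25 mm ahead of it and the grasp point (between the pads) lies 6 mm ahead of it (ctrl.tips_ahead is the distance from the TCP to the fingertips, in m); z points along the fingers, y is the direction in which the jaws open and shut (so a half turn about z gives the same grasp; the last joint's range is limited). The gripper opens to 85 mm and grips with 20 to 120 N. Pads are 22 mm wide; open, the fingers measure 114 mm over their backs; the gripper's body (76 mm by 85 mm) begins 54 mm behind the grasp point. The pads swing forward as they close: fully open they stand 13 mm farther back than shut.
Start: joints at [0.963, 0.286, 1.577, -0, 1.279, -0.15], TCP at [0.298, 0.605, 0.256] pointing down, gripper open.
Joint ranges: [-2.77, 2.77], [-0.9, 2.22], [0.21, 2.48], [-1.53, 4.67], [0.24, 2.81], [-2.84, 2.84]. Speed limits (rad/s): [2.79, 2.79, 3.14, 3.14, 3.14, 3.14].

### API

Orientations are given as a unit quaternion [x, y, z, w].
In Python, from plant import ctrl, viewer, workorder gives the robot as it stands.
- The arm moves only by the tool drive_tool, never from a script. Its argument "deltas" is a list of rows, each an object of numbers: "dx", "dy", "dz": the shift along the world's x, y, z in m; "rx", "ry", "rz": the turn, a rotation vector about the world's x, y, z in degrees; "jaw": the finger opening in m, from 0 to 0.0854. In form: [{"dx": .., "dy": .., "dz": .., "rx": .., "ry": .., "rz": .., "jaw": ..}, ...]. A call has 1 to 20 rows; each row shifts and turns the commanded pose from where the row before left it; what a row does not reach is not made up. A row lasts 1/8 s, in which the tool goes at most 62.5 mm and 10.7 degrees, less where a joint would pass 70% of its speed; a pose out of reach is approached as far as the arm can. A call with a gripper value outside its range is refused whole. The fingers move at their own pace and stop on an object; "squeeze" is the grip in N (left out, the last holds). Time passes only in rows, so rows that do not move let the fingers close. It gives the time, the measured TCP pose, the force and the opening at its end, in the units of the state.
- ctrl.get_state(): the state, without advancing time (a new reading comes with each control period).
- viewer.read_camera(name): name is "side" or "top" or "wrist"; returns the picture (384x512x3 uint8, red, green, blue); there is no depth.
- viewer.camera_info(name): a dict with "K" (3x3 intrinsics, pixels), "dist_coeffs" ([k1, k2, p1, p2, k3] as OpenCV has them; the pictures are not rectified), "R" (3x3) and "t" (3): a world point X has camera coordinates R X + t; the wrist camera has in their place "T_tool_cam" (4x4, takes a point from camera to tool coordinates, whose origin is the TCP and whose axes are the flange's). Camera axes: x right, y down, z forward; pixel columns grow to the right and rows downward; lengths in m; the calibration is good to about 2 mm. A picture is of the moment at which its call begins: read the wrist's pose just before it. camera_info takes no time and is no camera call.
- workorder.sign_off(): hands the job in, once; it reports no verdict.
The state is a dict: "time": time; "qpos": joint angles; "dq": joint speeds; "joint_efforts": joint torques, N m; "eef_pos": TCP position; "tcp_rot": TCP orientation; "contact_force": force on the tool from outside, world axes, zero at the start; "wrist_torque": the same for the moment, N m; "opening": opening from 0.0 (shut) to 1.0 (fully open).
Only numpy, scipy, OpenCV 4.12 (cv2) and the standard library are available. Lean on these libraries where they do the work, as an engineer would, in place of code of your own. Each camera call takes 0.05 s, during which the arm holds its last target. There are 200 camera calls.

### The job

Take the pale yellow whale carving out of the cardboard lot tray and set it down gently on the wooden dome of the photo slide, balanced on its own and about level at its dark steel band and lying along the slide, nose to either end. Only once it balances there untouched, with the carriage still well short of the red stop, slide the carriage by its blue handle fully home against the red stop, leaving the whale balanced on the dome. Do not shift or knock over the candlestick, owl, jar or mug.

Things in the scene. Friction and masses are not known exactly. Their poses are not given: they have to be found in the camera images.
- whale: pale yellow whale carving, 180 mm long, 0.3 kg, flat underside 36 mm wide, standing in the tray at any yaw. A flat-sided dark steel band round it (26 mm long x, 50 wide y, 50 high) is the place to grip, across y. Origin: underside centre of the band, right below the centre of mass. +x to the nose (tip x = 78 mm; tail ends x = -108 mm, tail fin 64 mm across), z up
- rail: fixed steel base of the photo slide, 170 x 360 x 12 mm. Origin: centre of its underside; x across the slide (away from the robot at yaw 0), y along it to the red stop. Stop blocks at y = +169 (red) and -169 mm (black), 44 mm high. Lamp post, 14 mm thick, at x 80, y 172 mm; lamp head (50 x 30 mm) at x 76, y 172 mm, 155 to 205 mm high
- carriage (a joint): position of the carriage along the slide: 0 m = against the black stop, 0.140 m = fully home against the red stop; needs about 2 N to move and stays where it is left. Dome centre is at rail y = joint - 0.070 m
- dome_top (a point): highest point of the dark wooden dome fixed on the carriage, 97 mm above the table. The dome is a cap of a sphere of 80 mm radius, 160 mm across at its foot, which stands on the aluminium carriage deck (160 x 170 mm, top 31 mm above the table). Axes parallel to the rail's
- handle (a point): centre of the top of the blue upright handle of the carriage, 83 mm above the table, 117 mm in front (rail -x) of the dome centre; handle 26 mm (x) by 16 mm (y, along the slide) by 62 mm tall, free on all sides above 31 mm
- tray: fixed open cardboard lot tray 280 (x) x 320 (y) x 55 mm high, walls and floor 6 mm. Origin: centre of its underside
- candlestick: turned wooden candlestick standing in a corner of the tray, 135 mm high, foot 58 mm across; leave alone. Origin: centre of its underside
- owl: brass owl figure standing in a corner of the tray, 98 mm high, 52 mm across; leave alone. Origin: centre of its underside
- jar: blue ceramic jar with brass cap standing in a corner of the tray, 80 mm high, 52 mm across; leave alone. Origin: centre of its underside
- mug: cream mug, 76 mm across, 85 mm high, on the table behind the slide (its +x side); leave alone. Origin: centre of its underside
Mind the look-alikes: they are no part of the job. There is more than one size of the whale; the one meant has the size given above.

How it is judged:
By the outcome, as a careful person would: the job done as asked, in the order asked, and still so for the second after the job is handed in, with the robot touching nothing.
It also fails if it takes over 61 s, if anything falls off the work surface, if the arm or the gripper's body presses on something with over 40 N, if the wrist force passes 120 N, or if a joint passes its speed limit or range.

## Working session

There is one attempt and no reset: what is moved stays moved. The work goes in short steps, Python scripts to look and compute and a tool call to move; the robot and the scene stay as the last step left them, time stands still between calls to the robot, and variables do not carry over. Pictures are saved under pics/ and viewed, about 8 in all and at most 12, crops included, and the job is handed in when it is done.

Besides the shell and the picture viewer there is one more tool, called after "Emit:" as name(argument=value, ...) on one line, values as JSON. drive_tool: Moves the arm, as the interface text tells. Its arguments: {"type":"object","properties":{"deltas":{"type":"array"},"squeeze":{"type":"number"}},"required":["deltas"]}

```bash
mkdir -p pics; cat > h.py <<'E'
import numpy as np, cv2
from plant import ctrl, viewer, workorder
from scipy.spatial.transform import Rotation as Ro
def cam(n,st=None):
    i=viewer.camera_info(n);K=np.array(i["K"]);d=np.array(i["dist_coeffs"])
    if n=="wrist":
        T=np.array(i["T_tool_cam"]);W=np.eye(4);W[:3,:3]=Ro.from_quat(st["tcp_rot"]).as_matrix();W[:3,3]=st["eef_pos"]
        M=np.linalg.inv(W@T);return K,d,M[:3,:3],M[:3,3]
    return K,d,np.array(i["R"]),np.array(i["t"])
def ray(c,uv):
    K,d,R,t=c;p=cv2.undistortPoints(np.array(uv,float).reshape(-1,1,2),K,d).reshape(-1,2)
    return -R.T@t,np.c_[p,np.ones(len(p))]@R
def onz(c,uv,z):
    o,D=ray(c,uv);return o+D*((z-o[2])/D[:,2:])
def proj(c,X):
    K,d,R,t=c;return cv2.projectPoints(np.array(X,float).reshape(-1,1,3),cv2.Rodrigues(R)[0],t,K,d)[0].reshape(-1,2)
def shot(n,f):
    st=ctrl.get_state();im=viewer.read_camera(n);cv2.imwrite(f"pics/{f}.png",im[:,:,::-1]);return im,cam(n,st)
E
python3 - <<'E'
from h import *
a,_=shot("top","top0");b,_=shot("side","side0")
s=ctrl.get_state();print(s)
for n in("top","side"):
    c=cam(n);print(n,c[0].tolist(),(-c[2].T@c[3]),c[2].tolist())
print(viewer.camera_info("wrist"))
E
```

```text
{'time': 0.1, 'qpos': array([ 9.62994288e-01,  2.87087260e-01,  1.57802181e+00, -2.50804690e-05,
        1.27859328e+00, -1.49965851e-01]), 'dq': array([-3.55764258e-05, -8.27833002e-04, -3.90216197e-03, -2.77919823e-04,
        5.45190711e-04, -4.16942383e-04]), 'joint_efforts': array([ 1.75302798e-04, -4.07292902e+01, -2.93699831e+01, -1.85332256e-04,
        3.41123639e-03,  1.15481231e-05]), 'eef_pos': array([0.29800342, 0.605058  , 0.25508341]), 'tcp_rot': array([ 2.26920318e-01,  9.73912756e-01, -9.84476113e-04, -3.79017583e-04]), 'contact_force': array([ 1.35301111, -0.24080524,  0.14545738]), 'wrist_torque': array([-0.00222093,  0.00919421, -0.000234  ]), 'opening': 1.0055844308573876}
top [[499.76038567128364, 0.0, 256.0881262199172], [0.0, 499.76038567128364, 182.1674316150262], [0.0, 0.0, 1.0]] [0.25710131 0.12010941 1.88758012] [[-0.02658625653644331, -0.999646309737013, -0.0006529874042599247], [-0.9915454287417194, 0.026453789757924524, -0.12703487611220576], [0.12700721910497198, -0.0027299151296745114, -0.9918980360191293]]
side [[354.43573253674447, 0.0, 257.12996420
[... 208 characters left out ...]
0050753295, -0.67697533572684], [0.3269398400928633, 0.5929126777729319, -0.7359109304095061]]
{'K': array([[285.09255917,   0.        , 256.29337274],
       [  0.        , 285.09255917, 192.34522959],
       [  0.        ,   0.        ,   1.        ]]), 'dist_coeffs': array([-0.05005618,  0.        ,  0.        ,  0.        ,  0.        ]), 'T_tool_cam': array([[-4.32192476e-04, -9.60587833e-01, -2.77976310e-01,
         7.09285760e-02],
       [ 9.99999891e-01, -4.64627896e-04,  5.08081979e-05,
         8.66897516e-04],
       [-1.77961285e-04, -2.77976258e-01,  9.60587929e-01,
        -1.17594150e-01],
       [ 0.00000000e+00,  0.00000000e+00,  0.00000000e+00,
         1.00000000e+00]])}
```

View pics/top0.png

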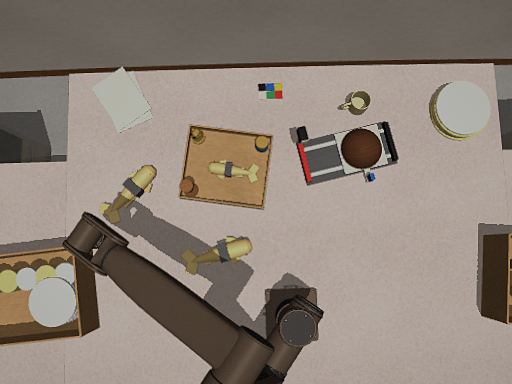

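View pics/side0.png

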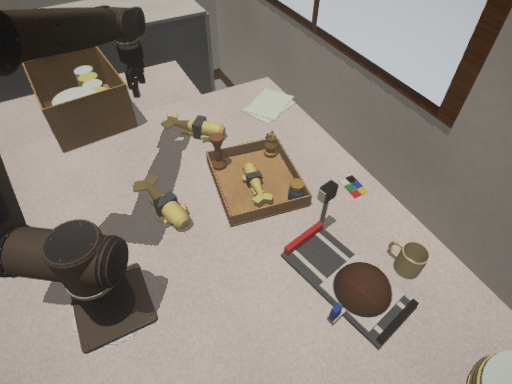

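```bash
python3 - <<'E'
from h import *
im=cv2.imread("pics/top0.png");c=cam("top");hsv=cv2.cvtColor(im,cv2.COLOR_BGR2HSV)
def blob(m,x0,y0,x1,y1):
    k=np.zeros_like(m);k[y0:y1,x0:x1]=m[y0:y1,x0:x1]
    n,l,s,ce=cv2.connectedComponentsWithStats(k);i=1+np.argmax(s[1:,4]);return l==i,ce[i],s[i]
H,S,V=[hsv[...,i].astype(int) for i in range(3)]
dome,cd,sd=blob(((V<110)&(S>90)&((H<15)|(H>170))).astype(np.uint8),325,115,400,180)
print("dome",cd,sd,onz(c,cd,.03))
hd,ch,sh=blob(((H>100)&(H<130)&(S>120)).astype(np.uint8),355,165,385,190);print("handle",ch,sh,onz(c,ch,.075))
rd,cr,sr=blob((((H<8)|(H>172))&(S>150)&(V>120)).astype(np.uint8),292,140,320,190);print("red",cr,sr,onz(c,cr,.04))
print("rect",cv2.minAreaRect(np.argwhere(rd)[:,::-1].astype(np.float32)))
bd,cb,sb=blob(((V<100)&(S<80)).astype(np.uint8),212,155,250,185);print("band",cb,sb,onz(c,cb,.05))
wh,cw,sw=blob(((H>18)&(H<32)&(S>60)&(V>140)).astype(np.uint8),205,155,265,190);print("whale",cw,sw,onz(c,[[sw[0],171],[sw[0]+sw[2],173]],.03))
crop=im[60:220,165:425];cv2.imwrite("pics/c1.png",cv2.resize(crop,None,fx=3,fy=3,interpolation=cv2.INTER_CUBIC))
E
```

```text
dome [360.98882682 148.10215483] [ 341  129   41   40 1253] [[ 0.61457741 -0.28626572  0.03      ]]
handle [370.70731707 176.70731707] [367 173   8   8  41] [[ 0.49818204 -0.30653694  0.075     ]]
red [304.44329897 162.06701031] [298 143  14  39 194] [[ 0.56478845 -0.06822501  0.04      ]]
rect ((304.4676208496094, 161.876953125), (39.293766021728516, 5.038967609405518), 75.25643920898438)
band [227.86206897 168.63218391] [224 162   9  15  87] [[0.54595377 0.2186958  0.05      ]]
whale [246.36       172.08727273] [231 163  28  20 275] [[0.53977606 0.20814488 0.03      ]
 [0.52936659 0.10314025 0.03      ]]
```

View pics/c1.png

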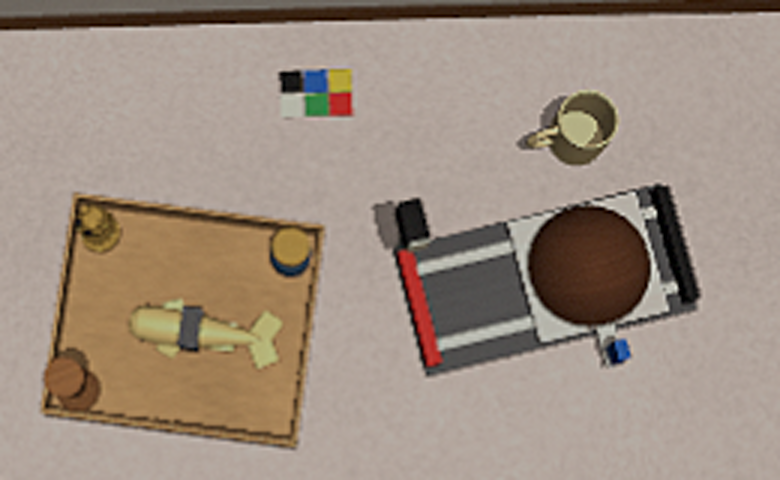

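The tray whale lies with its nose to +y (left), its band at about (228,169) in the top view. The dome is at (361,148), the handle at (371,177) and the red stop at (304,162). I'll go above the whale for a close look.

Emit:
drive_tool(deltas=[{"dx":0.02,"dy":-0.03,"rz":-6},{"dx":0.025,"dy":-0.04,"rz":-8},{"dx":0.025,"dy":-0.04,"rz":-8},{"dx":0.025,"dy":-0.04,"rz":-8},{"dx":0.025,"dy":-0.04,"rz":-8},{"dx":0.025,"dy":-0.04,"rz":-8},{"dx":0.025,"dy":-0.04,"rz":-8},{"dx":0.025,"dy":-0.04,"rz":-7},{"dx":0.025,"dy":-0.04,"rz":-5},{"dx":0.02,"dy":-0.035,"rz":-5},{"dx":0.007},{},{}])

```text
schema error: expected keys dx, dy, dz, rx, ry, rz, jaw
```

```bash
python3 - <<'E'
from h import *
im,c=shot("wrist","w1");s=ctrl.get_state();print(s["eef_pos"],s["tcp_rot"],s["qpos"])
R=Ro.from_quat(s["tcp_rot"]).as_matrix();print("tool y ang",np.degrees(np.arctan2(R[1,1],R[0,1])), R[:,2])
np.save("w1.npy",np.array([*s["eef_pos"],*s["tcp_rot"]]))
print(proj(c,[.546,.219,.05]))
E
```

```text
[0.2980284  0.60511517 0.25522782] [ 2.26922492e-01  9.73912371e-01 -8.67088457e-04 -3.53733717e-04] [ 9.62999075e-01  2.86999693e-01  1.57786297e+00  1.65565622e-05
  1.27860286e+00 -1.49968688e-01]
tool y ang 63.76809711750685 [-0.00108254 -0.0015284  -0.99999825]
[[109.80447797 412.46893366]]
```

View pics/w1.png

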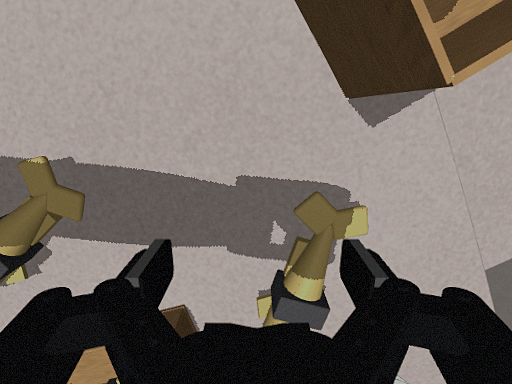

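The move was refused because every row needs all keys. This wrist picture is still from the start pose and shows the two larger look-alike whales. I'll resend with full rows.

Emit:
drive_tool(deltas=[{"dx":0.02,"dy":-0.03,"dz":0.005,"rx":0,"ry":0,"rz":-6,"jaw":0.085},{"dx":0.025,"dy":-0.04,"dz":0.005,"rx":0,"ry":0,"rz":-8,"jaw":0.085},{"dx":0.025,"dy":-0.04,"dz":0.005,"rx":0,"ry":0,"rz":-8,"jaw":0.085},{"dx":0.025,"dy":-0.04,"dz":0,"rx":0,"ry":0,"rz":-8,"jaw":0.085},{"dx":0.025,"dy":-0.04,"dz":0,"rx":0,"ry":0,"rz":-8,"jaw":0.085},{"dx":0.025,"dy":-0.04,"dz":0,"rx":0,"ry":0,"rz":-8,"jaw":0.085},{"dx":0.025,"dy":-0.04,"dz":0,"rx":0,"ry":0,"rz":-8,"jaw":0.085},{"dx":0.025,"dy":-0.04,"dz":0,"rx":0,"ry":0,"rz":-7,"jaw":0.085},{"dx":0.025,"dy":-0.04,"dz":0,"rx":0,"ry":0,"rz":-5,"jaw":0.085},{"dx":0.027,"dy":-0.035,"dz":0,"rx":0,"ry":0,"rz":-5,"jaw":0.085},{"dx":0,"dy":0,"dz":0,"rx":0,"ry":0,"rz":0,"jaw":0.085},{"dx":0,"dy":0,"dz":0,"rx":0,"ry":0,"rz":0,"jaw":0.085}])

```text
time: 1.65
eef_pos: [0.5449, 0.2206, 0.2709]
tcp_rot: [0.75, 0.661, -0.0, -0.0]
contact_force: [-0.7, -0.1, -0.9]
opening: 0.998
```

```bash
python3 - <<'E'
from h import *
im,c=shot("wrist","w2");s=ctrl.get_state();print(s["time"],s["eef_pos"],s["tcp_rot"],s["qpos"])
R=Ro.from_quat(s["tcp_rot"]).as_matrix();print("tool y ang",np.degrees(np.arctan2(R[1,1],R[0,1])), R[:,2])
np.save("w2.npy",np.array([*s["eef_pos"],*s["tcp_rot"]]))
print(proj(c,[.546,.219,.05]))
E
```

```text
1.7 [0.54468236 0.22106883 0.27098514] [ 7.49941726e-01  6.61503747e-01 -2.75834392e-04 -3.52281870e-04] [2.12919404e-01 8.49587169e-02 1.78131466e+00 3.61240411e-04
 1.27614468e+00 3.37966218e-01]
tool y ang -7.170672262776009 [-8.79790994e-04  1.63450780e-04 -9.99999600e-01]
[[257.58483516 172.5966934 ]]
```

View pics/w2.png

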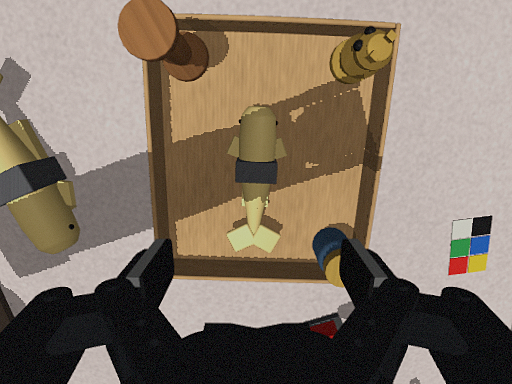

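```bash
python3 - <<'E'
from h import *
im=cv2.imread("pics/w2.png");v=np.load("w2.npy");c=cam("wrist",dict(eef_pos=v[:3],tcp_rot=v[3:]))
h=cv2.cvtColor(im,cv2.COLOR_BGR2HSV)
m=np.zeros(im.shape[:2],np.uint8);m[150:195,225:290]=((h[...,2]<75)&(h[...,1]<60))[150:195,225:290]*255
r=cv2.minAreaRect(np.argwhere(m)[:,::-1].astype(np.float32));x,y,w,hh=cv2.boundingRect(m);print(r,x,y,w,hh)
print("rows",[(j,np.flatnonzero(m[j]).min(),np.flatnonzero(m[j]).max()) for j in range(y,y+hh,3) if m[j].any()])
for z in(.056,): print(onz(c,[[r[0][0],y],[r[0][0],y+hh]],z), onz(c,[r[0]],z))
p=onz(c,[[257.5,106],[253,238]],.031);print(p,np.degrees(np.arctan2(*(p[0]-p[1])[[1,0]])))
cv2.imwrite("pics/w2c.png",cv2.resize(im[95:250,210:300],None,fx=4,fy=3.8))
E
```

```text
((256.001953125, 170.4688720703125), (41.10729217529297, 24.639423370361328), 3.5763344764709473) 235 157 43 27
rows [(157, np.int64(238), np.int64(238)), (160, np.int64(238), np.int64(242)), (163, np.int64(236), np.int64(276)), (166, np.int64(236), np.int64(276)), (169, np.int64(236), np.int64(276)), (172, np.int64(236), np.int64(276)), (175, np.int64(236), np.int64(276)), (178, np.int64(236), np.int64(276)), (181, np.int64(236), np.int64(275))]
[[0.54639607 0.23949574 0.056     ]
 [0.54229038 0.20704734 0.056     ]] [[0.54437442 0.22351775 0.056     ]]
[[0.55541288 0.29678671 0.031     ]
 [0.52775396 0.12536737 0.031     ]] 80.83418736602503
```

Nose is at the top of the wrist view, and the band covers columns 236–276, rows 162–184. That gives a band centre of about (0.544, 0.220), so the tool is already aligned. Descending to grip.

Emit:
drive_tool(deltas=[{"dx":0,"dy":-0.0005,"dz":-0.04,"rx":0,"ry":0,"rz":-1,"jaw":0.085},{"dx":0,"dy":0,"dz":-0.05,"rx":0,"ry":0,"rz":0,"jaw":0.085},{"dx":0,"dy":0,"dz":-0.05,"rx":0,"ry":0,"rz":0,"jaw":0.085},{"dx":0,"dy":0,"dz":-0.04,"rx":0,"ry":0,"rz":0,"jaw":0.085},{"dx":0,"dy":0,"dz":-0.03,"rx":0,"ry":0,"rz":0,"jaw":0.085},{"dx":0,"dy":0,"dz":-0.02,"rx":0,"ry":0,"rz":0,"jaw":0.085},{"dx":0,"dy":0,"dz":0,"rx":0,"ry":0,"rz":0,"jaw":0.085},{"dx":0,"dy":0,"dz":0,"rx":0,"ry":0,"rz":0,"jaw":0.03},{"dx":0,"dy":0,"dz":0,"rx":0,"ry":0,"rz":0,"jaw":0.03},{"dx":0,"dy":0,"dz":0,"rx":0,"ry":0,"rz":0,"jaw":0.03},{"dx":0,"dy":0,"dz":0,"rx":0,"ry":0,"rz":0,"jaw":0.03},{"dx":0,"dy":0,"dz":0,"rx":0,"ry":0,"rz":0,"jaw":0.03}], squeeze=50)

```text
time: 3.2
eef_pos: [0.5467, 0.2204, 0.0433]
tcp_rot: [0.756, 0.654, 0.001, 0.001]
contact_force: [-1.3, 0.7, 6.3]
opening: 0.58
```

Emit:
drive_tool(deltas=[{"dx":0,"dy":0,"dz":0.01,"rx":0,"ry":0,"rz":0,"jaw":0.03},{"dx":0,"dy":0,"dz":0.03,"rx":0,"ry":0,"rz":0,"jaw":0.03},{"dx":0,"dy":0,"dz":0.05,"rx":0,"ry":0,"rz":0,"jaw":0.03},{"dx":0,"dy":0,"dz":0.05,"rx":0,"ry":0,"rz":0,"jaw":0.03},{"dx":0,"dy":0,"dz":0.05,"rx":0,"ry":0,"rz":0,"jaw":0.03},{"dx":0,"dy":0,"dz":0.03,"rx":0,"ry":0,"rz":0,"jaw":0.03},{"dx":0,"dy":0,"dz":0.01,"rx":0,"ry":0,"rz":0,"jaw":0.03},{"dx":0,"dy":0,"dz":0,"rx":0,"ry":0,"rz":0,"jaw":0.03}])

```text
time: 4.2
eef_pos: [0.5448, 0.2198, 0.2704]
tcp_rot: [0.756, 0.655, -0.001, -0.0]
contact_force: [0.1, 0.7, -3.7]
opening: 0.578
```

```bash
cat > dome.py <<'E'
from h import *
from scipy.optimize import least_squares
def dome(im,c,box,z=.031):
    x0,y0,x1,y1=box;h=cv2.cvtColor(im,cv2.COLOR_BGR2HSV).astype(int);H,S,V=h[...,0],h[...,1],h[...,2]
    m=((V<120)&(S>90)&((H<15)|(H>170))).astype(np.uint8);k=np.zeros_like(m);k[y0:y1,x0:x1]=m[y0:y1,x0:x1]
    cs=max(cv2.findContours(k,cv2.RETR_EXTERNAL,cv2.CHAIN_APPROX_NONE)[0],key=cv2.contourArea)[:,0]
    P=onz(c,cs+0.0,z)[:,:2]
    f=lambda q:np.hypot(*(P-q[:2]).T)-q[2]
    r=least_squares(f,[*P.mean(0),.079],loss="soft_l1",f_scale=.002);return r.x,np.std(f(r.x)),len(P)
E
python3 - <<'E'
from dome import *
print(dome(cv2.imread("pics/top0.png"),cam("top"),(325,115,400,180)))
im=cv2.imread("pics/side0.png");c=cam("side")
o,D=ray(c,[[300,250]])
# predicted sphere outline in the side view for the dome estimate
h=cv2.cvtColor(im,cv2.COLOR_BGR2HSV).astype(int);m=((h[...,2]<120)&(h[...,1]>90)&((h[...,0]<15)|(h[...,0]>170))).astype(np.uint8)
m[:250]=0;m[:,:325]=0;m[:,400:]=0;m[330:]=0
print("side bbox",cv2.boundingRect(m))
q=dome(cv2.imread("pics/top0.png"),cam("top"),(325,115,400,180))[0]
a=np.linspace(0,2*np.pi,73);pts=[]
for el in np.linspace(.176,1.57,15): pts+= [[q[0]+.08*np.cos(el)*np.cos(t),q[1]+.08*np.cos(el)*np.sin(t),.017+.08*np.sin(el)] for t in a]
p=proj(c,pts);print("pred",p.min(0),p.max(0))
# shift per 10mm
print(proj(c,[[q[0],q[1],.06],[q[0]+.01,q[1],.06],[q[0],q[1]+.01,.06]]))
s=ctrl.get_state();print(s["time"],s["eef_pos"],s["tcp_rot"],s["contact_force"],s["opening"])
E
```

```text
(array([ 0.6148531 , -0.28614519,  0.07492856]), np.float64(0.0011855953116325793), 112)
side bbox (338, 263, 53, 52)
pred [333.67935993 261.79641506] [392.49086903 317.17600219]
[[365.33482152 283.88990296]
 [368.25581404 282.27874819]
 [362.91998272 280.88099023]]
4.2 [0.54483461 0.21981428 0.27044389] [ 7.56029336e-01  6.54537476e-01 -5.31002422e-04 -2.30444036e-04] [ 0.09157109  0.68165971 -3.67434113] 0.5778764981845723
```

Emit:
drive_tool(deltas=[{"dx":0,"dy":-0.02,"dz":0.02,"rx":0,"ry":0,"rz":1,"jaw":0.03},{"dx":0,"dy":-0.04,"dz":0.02,"rx":0,"ry":0,"rz":2,"jaw":0.03},{"dx":0,"dy":-0.05,"dz":0.01,"rx":0,"ry":0,"rz":2,"jaw":0.03},{"dx":0,"dy":-0.05,"dz":0,"rx":0,"ry":0,"rz":2,"jaw":0.03},{"dx":0,"dy":-0.05,"dz":0,"rx":0,"ry":0,"rz":2,"jaw":0.03},{"dx":0.01,"dy":-0.05,"dz":0,"rx":0,"ry":0,"rz":2,"jaw":0.03},{"dx":0.01,"dy":-0.05,"dz":0,"rx":0,"ry":0,"rz":2,"jaw":0.03},{"dx":0.01,"dy":-0.05,"dz":0,"rx":0,"ry":0,"rz":2,"jaw":0.03},{"dx":0.01,"dy":-0.05,"dz":0,"rx":0,"ry":0,"rz":2,"jaw":0.03},{"dx":0.01,"dy":-0.04,"dz":-0.02,"rx":0,"ry":0,"rz":2,"jaw":0.03},{"dx":0.01,"dy":-0.03,"dz":-0.03,"rx":0,"ry":0,"rz":2,"jaw":0.03},{"dx":0.01,"dy":-0.02,"dz":0,"rx":0,"ry":0,"rz":0,"jaw":0.03},{"dx":0,"dy":-0.006,"dz":0,"rx":0,"ry":0,"rz":0,"jaw":0.03},{"dx":0,"dy":0,"dz":0,"rx":0,"ry":0,"rz":0,"jaw":0.03},{"dx":0,"dy":0,"dz":0,"rx":0,"ry":0,"rz":0,"jaw":0.03}])

```text
time: 6.08
eef_pos: [0.6152, -0.285, 0.2715]
tcp_rot: [0.624, 0.782, 0.0, -0.0]
contact_force: [-0.3, -0.4, -2.8]
opening: 0.576
```

```bash
python3 - <<'E'
from h import *
im,c=shot("wrist","w3");s=ctrl.get_state();print(s["time"],s["eef_pos"],s["tcp_rot"],s["contact_force"],s["opening"])
np.save("w3.npy",np.array([*s["eef_pos"],*s["tcp_rot"]]))
print(proj(c,[.615,-.286,.097]),proj(c,[.501,-.312,.083]))
E
```

```text
6.125 [ 0.61526367 -0.28505987  0.2717844 ] [6.23718852e-01 7.81648741e-01 9.96324788e-05 1.73342227e-04] [ 0.48485228  0.57274351 -2.06636575] 0.5809706408053802
[[255.65732773 181.35929452]] [[150.34927164 178.50326678]]
```

View pics/w3.png

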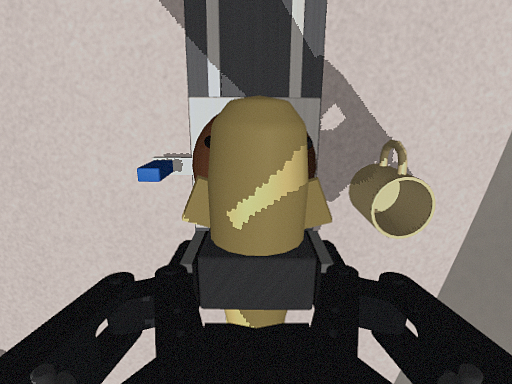

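The whale is held nose-up in the view, in line with the rail. The deck's leading edge is at row 97 (columns 189–321), the dome rim at about columns 193–316, and the handle near (154,170).

```bash
python3 - <<'E'
from h import *
im=cv2.imread("pics/w3.png");v=np.load("w3.npy");c=cam("wrist",dict(eef_pos=v[:3],tcp_rot=v[3:]))
h=cv2.cvtColor(im,cv2.COLOR_BGR2HSV).astype(int);H,S,V=h[...,0],h[...,1],h[...,2]
wht=(S<60)&(V>130)
for r in(105,112): x=np.flatnonzero(((V>150)&(S<22))[r]); print(r,[tuple(int(q) for q in h[r,k]) for k in(180,186,192,200,316,320,326)])
# rail edges (dark) at rows 20,80
for r in(20,50,80):
    g=V[r]; d=np.flatnonzero(np.abs(np.diff(g[150:360]))>35)+150; print(r,d)
for r in(110,130,150):
    g=V[r]; d=np.flatnonzero(np.abs(np.diff(g[170:350]))>30)+170; print(r,d)
for q in(192,200,310): print(q,np.flatnonzero(np.abs(np.diff(V[80:120,q]))>35)+80)
b=((H>100)&(H<130)&(S>140)).astype(np.uint8);b[:,:120]=0;b[:,200:]=0
M=cv2.moments(b);u=[M["m10"]/M["m00"],M["m01"]/M["m00"]];print("blue",u,cv2.boundingRect(b))
L=onz(c,[[189,97.5],[321,97.5]],.031);mid=L.mean(0);d=L[1]-L[0];print(L,np.linalg.norm(d),"yaw",np.degrees(np.arctan2(d[1],d[0])))
ya=np.radians(np.degrees(np.arctan2(d[1],d[0])));print("dome from deck",mid[:2]-.085*np.array([-np.sin(ya),np.cos(ya)]))
cv2.imwrite("pics/w3c.png",cv2.resize(im[80:260,120:340],None,fx=3,fy=3,interpolation=cv2.INTER_CUBIC))
E
```

```text
105 [(8, 20, 200), (6, 19, 200), (102, 12, 211), (96, 6, 208), (12, 10, 128), (6, 16, 79), (3, 23, 121)]
112 [(9, 18, 200), (10, 19, 199), (105, 10, 212), (90, 5, 207), (15, 16, 128), (5, 18, 86), (7, 23, 188)]
20 [175 183 184 205 206 218 291 294 303 304 325]
50 [184 185 201 206 218 290 301 302 310 323 324]
80 [186 207 219 230 289 300 301 322 346]
110 [187 220 221 319 320 327 340]
130 [188 189 201 317 319]
150 [189 191 193 299 306 307 313 314 318]
192 [96 97]
200 [96 97]
310 [97]
blue [160.20353159851302, 237.19237918215615] (120, 160, 80, 224)
[[ 0.51750266 -0.21851336  0.031     ]
 [ 0.67233811 -0.18336149  0.031     ]] 0.15877554206696384 yaw 12.790890650143119
dome from deck [ 0.61373883 -0.28382812]
```

View pics/w3c.png

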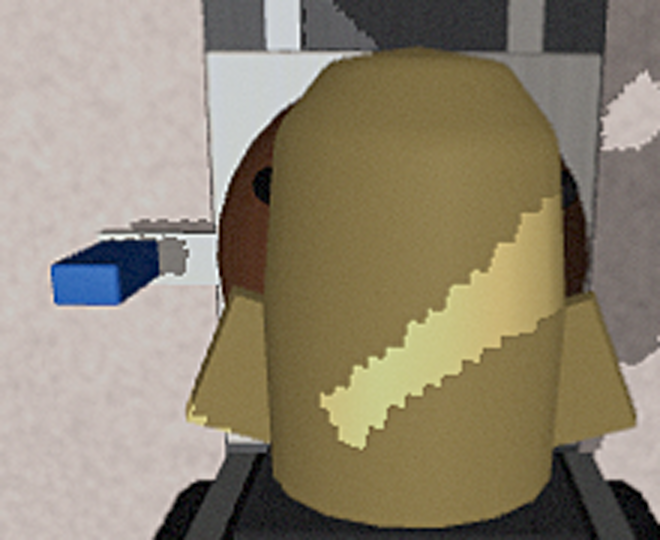

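Emit:
drive_tool(deltas=[{"dx":-0.001,"dy":0.001,"dz":-0.03,"rx":0,"ry":0,"rz":0,"jaw":0.03},{"dx":0,"dy":0,"dz":-0.04,"rx":0,"ry":0,"rz":0,"jaw":0.03},{"dx":0,"dy":0,"dz":-0.03,"rx":0,"ry":0,"rz":0,"jaw":0.03},{"dx":0,"dy":0,"dz":-0.02,"rx":0,"ry":0,"rz":0,"jaw":0.03},{"dx":0,"dy":0,"dz":-0.01,"rx":0,"ry":0,"rz":0,"jaw":0.03},{"dx":0,"dy":0,"dz":0,"rx":0,"ry":0,"rz":0,"jaw":0.03},{"dx":0,"dy":0,"dz":0,"rx":0,"ry":0,"rz":0,"jaw":0.03},{"dx":0,"dy":0,"dz":0,"rx":0,"ry":0,"rz":0,"jaw":0.03}])

```text
time: 7.12
eef_pos: [0.615, -0.2855, 0.1429]
tcp_rot: [0.624, 0.781, 0.0, 0.001]
contact_force: [0.1, -0.3, -3.0]
opening: 0.579
```

Emit:
drive_tool(deltas=[{"dx":0,"dy":0,"dz":-0.002,"rx":0,"ry":0,"rz":0,"jaw":0.03},{"dx":0,"dy":0,"dz":-0.002,"rx":0,"ry":0,"rz":0,"jaw":0.03},{"dx":0,"dy":0,"dz":0,"rx":0,"ry":0,"rz":0,"jaw":0.03},{"dx":0,"dy":0,"dz":0,"rx":0,"ry":0,"rz":0,"jaw":0.03}])

```text
time: 7.62
eef_pos: [0.6143, -0.285, 0.1372]
tcp_rot: [0.624, 0.781, -0.0, -0.0]
contact_force: [0.3, -0.8, -2.7]
opening: 0.58
```

Emit:
drive_tool(deltas=[{"dx":0,"dy":0,"dz":-0.001,"rx":0,"ry":0,"rz":0,"jaw":0.03},{"dx":0,"dy":0,"dz":0,"rx":0,"ry":0,"rz":0,"jaw":0.03}])

```text
time: 7.88
eef_pos: [0.6143, -0.285, 0.1362]
tcp_rot: [0.624, 0.781, -0.0, -0.0]
contact_force: [-1.3, 0.5, -2.8]
opening: 0.583
```

Emit:
drive_tool(deltas=[{"dx":0,"dy":0,"dz":-0.001,"rx":0,"ry":0,"rz":0,"jaw":0.03},{"dx":0,"dy":0,"dz":0,"rx":0,"ry":0,"rz":0,"jaw":0.03}])

```text
time: 8.12
eef_pos: [0.6142, -0.285, 0.1352]
tcp_rot: [0.624, 0.781, -0.0, -0.0]
contact_force: [0.2, 1.3, -2.5]
opening: 0.579
```

Emit:
drive_tool(deltas=[{"dx":0,"dy":0,"dz":-0.001,"rx":0,"ry":0,"rz":0,"jaw":0.03},{"dx":0,"dy":0,"dz":0,"rx":0,"ry":0,"rz":0,"jaw":0.03}])

```text
time: 8.38
eef_pos: [0.6143, -0.285, 0.1344]
tcp_rot: [0.624, 0.781, -0.0, 0.0]
contact_force: [-0.4, 0.4, -3.3]
opening: 0.575
```

Emit:
drive_tool(deltas=[{"dx":0,"dy":0,"dz":-0.001,"rx":0,"ry":0,"rz":0,"jaw":0.03},{"dx":0,"dy":0,"dz":0,"rx":0,"ry":0,"rz":0,"jaw":0.03}])

```text
time: 8.62
eef_pos: [0.6144, -0.285, 0.1342]
tcp_rot: [0.624, 0.781, -0.0, 0.0]
contact_force: [-1.9, 1.1, 1.0]
opening: 0.579
```

Emit:
drive_tool(deltas=[{"dx":0,"dy":0,"dz":-0.001,"rx":0,"ry":0,"rz":0,"jaw":0.03},{"dx":0,"dy":0,"dz":0,"rx":0,"ry":0,"rz":0,"jaw":0.03}])

```text
time: 8.88
eef_pos: [0.6145, -0.2854, 0.1341]
tcp_rot: [0.624, 0.781, -0.0, 0.0]
contact_force: [-3.0, 2.0, 5.4]
opening: 0.579
```

Contact came at the predicted height. I'll ease off 1 mm and open just clear of the band.

Emit:
drive_tool(deltas=[{"dx":0,"dy":0,"dz":0.001,"rx":0,"ry":0,"rz":0,"jaw":0.048},{"dx":0,"dy":0,"dz":0,"rx":0,"ry":0,"rz":0,"jaw":0.05},{"dx":0,"dy":0,"dz":0,"rx":0,"ry":0,"rz":0,"jaw":0.052},{"dx":0,"dy":0,"dz":0,"rx":0,"ry":0,"rz":0,"jaw":0.054},{"dx":0,"dy":0,"dz":0,"rx":0,"ry":0,"rz":0,"jaw":0.057},{"dx":0,"dy":0,"dz":0,"rx":0,"ry":0,"rz":0,"jaw":0.06},{"dx":0,"dy":0,"dz":0,"rx":0,"ry":0,"rz":0,"jaw":0.06},{"dx":0,"dy":0,"dz":0,"rx":0,"ry":0,"rz":0,"jaw":0.06}], squeeze=20)

```text
time: 9.88
eef_pos: [0.6143, -0.285, 0.1333]
tcp_rot: [0.624, 0.781, 0.0, 0.0]
contact_force: [-0.6, -0.0, 0.3]
opening: 0.703
```

```bash
python3 - <<'E'
from h import *
im,c=shot("side","s1");a,_=shot("wrist","w4")
s=ctrl.get_state();print(s["time"],s["eef_pos"],s["contact_force"],s["opening"])
A=cv2.resize(im[215:345,280:450],(780,596),interpolation=cv2.INTER_CUBIC)[:,:,::-1]
B=np.hstack([cv2.resize(A,(400,306)),cv2.resize(a[:,:,::-1],(400,306))]);cv2.imwrite("pics/b1.png",B)
E
```

```text
9.975 [ 0.61430998 -0.2850129   0.13334386] [ 0.21283996 -0.00396602 -0.14026033] 0.7060578935694206
```

View pics/b1.png

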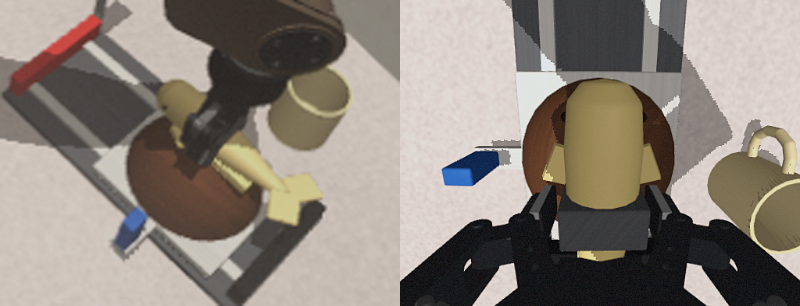

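The whale stands on the dome, centred between the open fingers with the band symmetric in the wrist view, and looks level. Opening fully and backing straight up.

Emit:
drive_tool(deltas=[{"dx":0,"dy":0,"dz":0,"rx":0,"ry":0,"rz":0,"jaw":0.07},{"dx":0,"dy":0,"dz":0,"rx":0,"ry":0,"rz":0,"jaw":0.08},{"dx":0,"dy":0,"dz":0,"rx":0,"ry":0,"rz":0,"jaw":0.08},{"dx":0,"dy":0,"dz":0.01,"rx":0,"ry":0,"rz":0,"jaw":0.08},{"dx":0,"dy":0,"dz":0.02,"rx":0,"ry":0,"rz":0,"jaw":0.08},{"dx":0,"dy":0,"dz":0.03,"rx":0,"ry":0,"rz":0,"jaw":0.08},{"dx":0,"dy":0,"dz":0.04,"rx":0,"ry":0,"rz":0,"jaw":0.08},{"dx":0,"dy":0,"dz":0.04,"rx":0,"ry":0,"rz":0,"jaw":0.08},{"dx":0,"dy":0,"dz":0.02,"rx":0,"ry":0,"rz":0,"jaw":0.08},{"dx":0,"dy":0,"dz":0,"rx":0,"ry":0,"rz":0,"jaw":0.08},{"dx":0,"dy":0,"dz":0,"rx":0,"ry":0,"rz":0,"jaw":0.08}])

```text
time: 11.35
eef_pos: [0.6136, -0.2846, 0.2913]
tcp_rot: [0.624, 0.781, -0.0, -0.002]
contact_force: [0.4, 0.2, -0.4]
opening: 0.934
```

```bash
python3 - <<'E'
from h import *
im,c=shot("wrist","w5");s=ctrl.get_state();print(s["time"],s["eef_pos"],s["tcp_rot"],s["qpos"])
np.save("w5.npy",np.array([*s["eef_pos"],*s["tcp_rot"]]))
b,cs=shot("side","s2")
# predicted outline of level whale at dome
ya=np.radians(12.8);ex=np.array([-np.sin(ya),np.cos(ya),0]);ey=np.array([-np.cos(ya),-np.sin(ya),0]);o=np.array([.614,-.2845,.097])
for n,p in dict(nose=(.078,0,.025),tail=(-.108,0,.025),b1=(.013,.025,.05),b2=(.013,-.025,.05),b3=(-.013,.025,.05),b4=(-.013,-.025,.05)).items():
    X=o+p[0]*ex+p[1]*ey+[0,0,p[2]];print(n,proj(c,X).round(1),proj(cs,X).round(1))
A=cv2.resize(b[215:345,280:450],(680,520),interpolation=cv2.INTER_CUBIC)[:,:,::-1]
cv2.imwrite("pics/b2.png",np.hstack([cv2.resize(A,(400,306)),cv2.resize(im[:,:,::-1],(400,306))]))
E
```

```text
11.4 [ 0.61350799 -0.28450644  0.29057527] [ 6.24100241e-01  7.81341258e-01 -2.04425827e-04 -2.16457768e-03] [-5.83973551e-01  2.68427059e-01  1.53596781e+00 -1.85501412e-05
  1.34154617e+00 -8.06802946e-01]
nose [[256.7 103.7]] [[346.5 251.8]]
tail [[256.8 273.6]] [[407.1 302.2]]
b1 [[230.2 175. ]] [[362.6 269. ]]
b2 [[283.3 175. ]] [[374.8 257.5]]
b3 [[230.9 201.4]] [[371.1 276.2]]
b4 [[282.7 201.4]] [[383.3 264.4]]
```

View pics/b2.png

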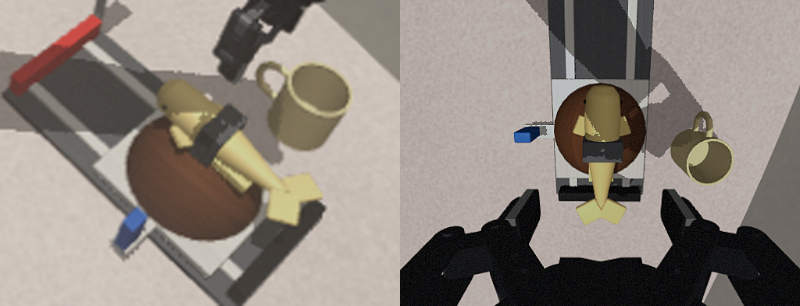

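```bash
python3 - <<'E'
from h import *
def ext(f,box):
    im=cv2.imread(f"pics/{f}.png");v=np.load(f+".npy");c=cam("wrist",dict(eef_pos=v[:3],tcp_rot=v[3:]))
    h=cv2.cvtColor(im,cv2.COLOR_BGR2HSV).astype(int);x0,y0,x1,y1=box
    m=np.zeros(im.shape[:2],np.uint8);m[y0:y1,x0:x1]=((abs(h[...,0]-25)<5)&(h[...,1]>70)&(h[...,2]>75))[y0:y1,x0:x1]
    if f=="w2": m[:,:225]=0
    d=np.zeros_like(m);d[y0:y1,x0:x1]=((h[...,2]<85)&(h[...,1]<60))[y0:y1,x0:x1]
    rows=np.flatnonzero(m.sum(1)>2);r=np.flatnonzero(d[:,250:262].sum(1)>9);return c,rows.min(),rows.max(),r[0],r[-1]
for f,z0,box in(("w2",.006,(225,98,290,255)),("w5",.097,(215,98,300,290))):
    c,a,b,d0,d1=ext(f,box);print(f,a,b,d0,d1)
    uv=[[256,a],[256,b],[256,d0],[256,d1]]
    P=np.array([onz(c,[u],z0+z)[0] for u,z in zip(uv,(.03,.025,.05,.05))]);ax=np.array([-np.sin(np.radians(12.8)),np.cos(np.radians(12.8))]) if f=="w5" else np.array([np.cos(1.43),np.sin(1.43)])
    s=P[:,:2]@ax;mid=(s[2]+s[3])/2;print("nose",s[0]-mid,"tail",s[1]-mid,"band len",s[2]-s[3], "band centre",P[2:].mean(0), "cam z",-(c[2].T@c[3])[2])
im=cv2.imread("pics/w5.png");cv2.imwrite("pics/w5c.png",cv2.resize(im[90:295,160:350],(740,600),interpolation=cv2.INTER_CUBIC))
E
```

```text
w2 106 252 163 182
nose 0.07656599731994596 tail -0.11822365642205399 band len 0.02309788579952804 band centre [0.54438366 0.22088287 0.056     ] cam z 0.3885791939124944
w5 107 281 98 201
nose 0.039941535275430984 tail -0.15209193350239503 band len 0.09457943779830064 band centre [ 0.60536542 -0.25044711  0.147     ] cam z 0.4083874155365074
```

View pics/w5c.png

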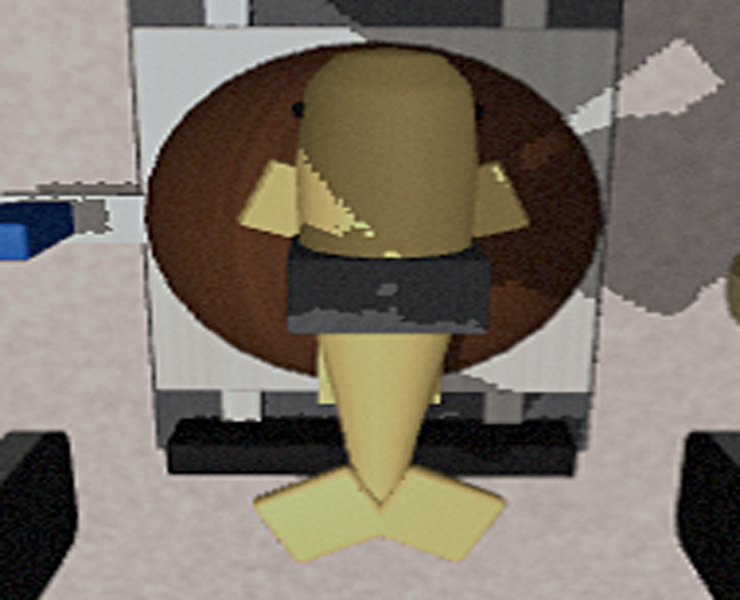

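The whale balances alone, level to about 2° by my estimate (band about rows 176–204, nose 107, tail 281), and lies along the slide. Next I'll move behind the handle with the fingers shut.

Emit:
drive_tool(deltas=[{"dx":-0.02,"dy":-0.013,"dz":0,"rx":0,"ry":0,"rz":0,"jaw":0},{"dx":-0.035,"dy":-0.022,"dz":0,"rx":0,"ry":0,"rz":0,"jaw":0},{"dx":-0.035,"dy":-0.022,"dz":0,"rx":0,"ry":0,"rz":0,"jaw":0},{"dx":-0.014,"dy":-0.0125,"dz":0,"rx":0,"ry":0,"rz":0,"jaw":0},{"dx":0,"dy":0,"dz":-0.03,"rx":0,"ry":0,"rz":0,"jaw":0},{"dx":0,"dy":0,"dz":-0.05,"rx":0,"ry":0,"rz":0,"jaw":0},{"dx":0,"dy":0,"dz":-0.05,"rx":0,"ry":0,"rz":0,"jaw":0},{"dx":0,"dy":0,"dz":-0.05,"rx":0,"ry":0,"rz":0,"jaw":0},{"dx":0,"dy":0,"dz":-0.03,"rx":0,"ry":0,"rz":0,"jaw":0},{"dx":0,"dy":0,"dz":-0.018,"rx":0,"ry":0,"rz":0,"jaw":0},{"dx":0,"dy":0,"dz":0,"rx":0,"ry":0,"rz":0,"jaw":0},{"dx":0,"dy":0,"dz":0,"rx":0,"ry":0,"rz":0,"jaw":0}])

```text
time: 12.95
eef_pos: [0.5112, -0.3554, 0.067]
tcp_rot: [0.624, 0.781, -0.0, 0.001]
contact_force: [0.1, 0.7, 0.3]
opening: 0.0
```

```bash
python3 - <<'E'
from h import *
im,c=shot("wrist","w6");b,_=shot("side","s3");s=ctrl.get_state();print(s["time"],s["eef_pos"],s["tcp_rot"])
A=cv2.resize(b[215:345,280:450],(680,520),interpolation=cv2.INTER_CUBIC)[:,:,::-1]
cv2.imwrite("pics/b3.png",np.hstack([cv2.resize(A,(400,306)),cv2.resize(im[:,:,::-1],(400,306))]))
E
```

```text
13.05 [ 0.51132549 -0.35546767  0.06740549] [ 6.24060568e-01  7.81373797e-01 -1.72838845e-04  1.83510243e-03]
```

View pics/b3.png

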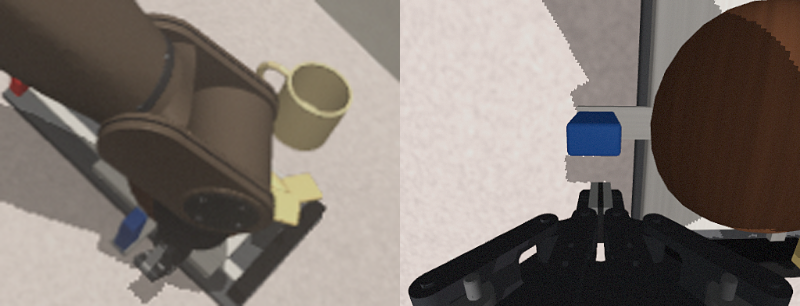

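The closed fingers are right behind the blue handle (handle at (594,133), fingers at (600,190) in the composite). Approaching slowly until contact.

Emit:
drive_tool(deltas=[{"dx":-0.003,"dy":0.0029,"dz":0,"rx":0,"ry":0,"rz":0,"jaw":0},{"dx":-0.0007,"dy":0.0029,"dz":0,"rx":0,"ry":0,"rz":0,"jaw":0},{"dx":-0.0007,"dy":0.0029,"dz":0,"rx":0,"ry":0,"rz":0,"jaw":0},{"dx":-0.0007,"dy":0.0029,"dz":0,"rx":0,"ry":0,"rz":0,"jaw":0},{"dx":-0.0007,"dy":0.0029,"dz":0,"rx":0,"ry":0,"rz":0,"jaw":0},{"dx":-0.0007,"dy":0.0029,"dz":0,"rx":0,"ry":0,"rz":0,"jaw":0}])

```text
time: 13.8
eef_pos: [0.5038, -0.3369, 0.0653]
tcp_rot: [0.624, 0.781, -0.0, -0.0]
contact_force: [-0.2, 0.2, -0.4]
opening: 0.001
```

Emit:
drive_tool(deltas=[{"dx":-0.0004,"dy":0.002,"dz":0,"rx":0,"ry":0,"rz":0,"jaw":0},{"dx":-0.0004,"dy":0.002,"dz":0,"rx":0,"ry":0,"rz":0,"jaw":0}])

```text
time: 14.05
eef_pos: [0.503, -0.333, 0.0653]
tcp_rot: [0.624, 0.781, 0.0, -0.0]
contact_force: [-0.4, 0.3, -0.5]
opening: 0.003
```

Emit:
drive_tool(deltas=[{"dx":-0.0004,"dy":0.002,"dz":0,"rx":0,"ry":0,"rz":0,"jaw":0},{"dx":-0.0004,"dy":0.002,"dz":0,"rx":0,"ry":0,"rz":0,"jaw":0}])

```text
time: 14.3
eef_pos: [0.5023, -0.3296, 0.0655]
tcp_rot: [0.624, 0.781, -0.0, 0.001]
contact_force: [0.0, -2.3, -1.3]
opening: 0.0
```

Emit:
drive_tool(deltas=[{"dx":-0.0004,"dy":0.002,"dz":0,"rx":0,"ry":0,"rz":0,"jaw":0},{"dx":-0.0004,"dy":0.002,"dz":0,"rx":0,"ry":0,"rz":0,"jaw":0}])

```text
time: 14.55
eef_pos: [0.5014, -0.3253, 0.0654]
tcp_rot: [0.624, 0.781, -0.0, 0.0]
contact_force: [0.3, -1.6, -0.3]
opening: 0.001
```

Emit:
drive_tool(deltas=[{"dx":-0.0007,"dy":0.0029,"dz":0,"rx":0,"ry":0,"rz":0,"jaw":0},{"dx":-0.0007,"dy":0.0029,"dz":0,"rx":0,"ry":0,"rz":0,"jaw":0},{"dx":-0.0007,"dy":0.0029,"dz":0,"rx":0,"ry":0,"rz":0,"jaw":0},{"dx":-0.0007,"dy":0.0029,"dz":0,"rx":0,"ry":0,"rz":0,"jaw":0},{"dx":-0.0007,"dy":0.0029,"dz":0,"rx":0,"ry":0,"rz":0,"jaw":0},{"dx":-0.0007,"dy":0.0029,"dz":0,"rx":0,"ry":0,"rz":0,"jaw":0},{"dx":-0.0007,"dy":0.0029,"dz":0,"rx":0,"ry":0,"rz":0,"jaw":0},{"dx":-0.0007,"dy":0.0029,"dz":0,"rx":0,"ry":0,"rz":0,"jaw":0},{"dx":-0.0007,"dy":0.0029,"dz":0,"rx":0,"ry":0,"rz":0,"jaw":0},{"dx":-0.0007,"dy":0.0029,"dz":0,"rx":0,"ry":0,"rz":0,"jaw":0},{"dx":-0.0007,"dy":0.0029,"dz":0,"rx":0,"ry":0,"rz":0,"jaw":0},{"dx":-0.0007,"dy":0.0029,"dz":0,"rx":0,"ry":0,"rz":0,"jaw":0},{"dx":-0.0007,"dy":0.0029,"dz":0,"rx":0,"ry":0,"rz":0,"jaw":0},{"dx":-0.0007,"dy":0.0029,"dz":0,"rx":0,"ry":0,"rz":0,"jaw":0},{"dx":-0.0007,"dy":0.0029,"dz":0,"rx":0,"ry":0,"rz":0,"jaw":0},{"dx":-0.0007,"dy":0.0029,"dz":0,"rx":0,"ry":0,"rz":0,"jaw":0},{"dx":-0.0007,"dy":0.0029,"dz":0,"rx":0,"ry":0,"rz":0,"jaw":0},{"dx":-0.0007,"dy":0.0029,"dz":0,"rx":0,"ry":0,"rz":0,"jaw":0},{"dx":-0.0007,"dy":0.0029,"dz":0,"rx":0,"ry":0,"rz":0,"jaw":0},{"dx":-0.0007,"dy":0.0029,"dz":0,"rx":0,"ry":0,"rz":0,"jaw":0}])

```text
time: 17.05
eef_pos: [0.4874, -0.2669, 0.0653]
tcp_rot: [0.624, 0.781, -0.0, 0.0]
contact_force: [1.2, -2.1, 0.8]
opening: -0.002
```

Emit:
drive_tool(deltas=[{"dx":-0.0007,"dy":0.0029,"dz":0,"rx":0,"ry":0,"rz":0,"jaw":0},{"dx":-0.0007,"dy":0.0029,"dz":0,"rx":0,"ry":0,"rz":0,"jaw":0},{"dx":-0.0007,"dy":0.0029,"dz":0,"rx":0,"ry":0,"rz":0,"jaw":0},{"dx":-0.0007,"dy":0.0029,"dz":0,"rx":0,"ry":0,"rz":0,"jaw":0},{"dx":-0.0007,"dy":0.0029,"dz":0,"rx":0,"ry":0,"rz":0,"jaw":0},{"dx":-0.0007,"dy":0.0029,"dz":0,"rx":0,"ry":0,"rz":0,"jaw":0},{"dx":-0.0007,"dy":0.0029,"dz":0,"rx":0,"ry":0,"rz":0,"jaw":0},{"dx":-0.0007,"dy":0.0029,"dz":0,"rx":0,"ry":0,"rz":0,"jaw":0},{"dx":-0.0007,"dy":0.0029,"dz":0,"rx":0,"ry":0,"rz":0,"jaw":0},{"dx":-0.0007,"dy":0.0029,"dz":0,"rx":0,"ry":0,"rz":0,"jaw":0},{"dx":-0.0007,"dy":0.0029,"dz":0,"rx":0,"ry":0,"rz":0,"jaw":0},{"dx":-0.0007,"dy":0.0029,"dz":0,"rx":0,"ry":0,"rz":0,"jaw":0},{"dx":-0.0004,"dy":0.002,"dz":0,"rx":0,"ry":0,"rz":0,"jaw":0},{"dx":-0.0002,"dy":0.001,"dz":0,"rx":0,"ry":0,"rz":0,"jaw":0},{"dx":0,"dy":0,"dz":0,"rx":0,"ry":0,"rz":0,"jaw":0}])

```text
time: 18.92
eef_pos: [0.4782, -0.2291, 0.0653]
tcp_rot: [0.624, 0.781, 0.0, -0.0]
contact_force: [1.2, -0.9, 0.4]
opening: 0.0
```

```bash
python3 - <<'E'
from h import *
im,c=shot("top","t2");b,_=shot("side","s4");s=ctrl.get_state();print(s["time"],s["eef_pos"],s["contact_force"])
a=cv2.imread("pics/t2.png");h=cv2.cvtColor(a,cv2.COLOR_BGR2HSV).astype(int);H,S,V=h[...,0],h[...,1],h[...,2]
m=((H>100)&(H<130)&(S>120)).astype(np.uint8);m[:,:290]=0;m[:,400:]=0;m[:150]=0;m[200:]=0
print(cv2.boundingRect(m))
E
```

```text
19.025 [ 0.47822619 -0.22911242  0.06522557] [ 0.19589995 -0.6621021   0.28684771]
(390, 152, 3, 5)
```

Emit:
drive_tool(deltas=[{"dx":-0.0003,"dy":0.0015,"dz":0,"rx":0,"ry":0,"rz":0,"jaw":0},{"dx":-0.0003,"dy":0.0015,"dz":0,"rx":0,"ry":0,"rz":0,"jaw":0},{"dx":-0.0003,"dy":0.0015,"dz":0,"rx":0,"ry":0,"rz":0,"jaw":0},{"dx":-0.0003,"dy":0.0015,"dz":0,"rx":0,"ry":0,"rz":0,"jaw":0},{"dx":-0.0003,"dy":0.0015,"dz":0,"rx":0,"ry":0,"rz":0,"jaw":0},{"dx":-0.0003,"dy":0.0015,"dz":0,"rx":0,"ry":0,"rz":0,"jaw":0},{"dx":-0.0003,"dy":0.0015,"dz":0,"rx":0,"ry":0,"rz":0,"jaw":0}])

```text
time: 19.9
eef_pos: [0.4762, -0.2187, 0.0653]
tcp_rot: [0.624, 0.781, -0.0, -0.0]
contact_force: [-0.4, -1.9, 0.1]
opening: 0.004
```

Emit:
drive_tool(deltas=[{"dx":-0.0003,"dy":0.001,"dz":0,"rx":0,"ry":0,"rz":0,"jaw":0},{"dx":-0.0002,"dy":0.001,"dz":0,"rx":0,"ry":0,"rz":0,"jaw":0},{"dx":-0.0002,"dy":0.001,"dz":0,"rx":0,"ry":0,"rz":0,"jaw":0},{"dx":-0.0002,"dy":0.001,"dz":0,"rx":0,"ry":0,"rz":0,"jaw":0}])

```text
time: 20.4
eef_pos: [0.4754, -0.2148, 0.0653]
tcp_rot: [0.624, 0.781, -0.0, -0.0]
contact_force: [0.4, -2.0, 0.1]
opening: -0.001
```

Emit:
drive_tool(deltas=[{"dx":-0.0003,"dy":0.001,"dz":0,"rx":0,"ry":0,"rz":0,"jaw":0},{"dx":-0.0002,"dy":0.001,"dz":0,"rx":0,"ry":0,"rz":0,"jaw":0},{"dx":-0.0002,"dy":0.001,"dz":0,"rx":0,"ry":0,"rz":0,"jaw":0},{"dx":-0.0002,"dy":0.001,"dz":0,"rx":0,"ry":0,"rz":0,"jaw":0}])

```text
time: 20.9
eef_pos: [0.4745, -0.2107, 0.0653]
tcp_rot: [0.624, 0.781, -0.0, -0.0]
contact_force: [-0.2, -1.6, -0.0]
opening: -0.004
```

Emit:
drive_tool(deltas=[{"dx":-0.0003,"dy":0.001,"dz":0,"rx":0,"ry":0,"rz":0,"jaw":0},{"dx":-0.0002,"dy":0.001,"dz":0,"rx":0,"ry":0,"rz":0,"jaw":0},{"dx":-0.0002,"dy":0.001,"dz":0,"rx":0,"ry":0,"rz":0,"jaw":0}])

```text
time: 21.28
eef_pos: [0.4744, -0.2097, 0.0657]
tcp_rot: [0.624, 0.782, -0.001, 0.002]
contact_force: [0.9, -10.5, -4.2]
opening: -0.002
```

Emit:
drive_tool(deltas=[{"dx":-0.0002,"dy":0.001,"dz":0,"rx":0,"ry":0,"rz":0,"jaw":0},{"dx":-0.0002,"dy":0.001,"dz":0,"rx":0,"ry":0,"rz":0,"jaw":0}])

```text
time: 21.52
eef_pos: [0.4749, -0.2089, 0.0664]
tcp_rot: [0.624, 0.781, -0.001, 0.004]
contact_force: [1.8, -13.4, -4.4]
opening: -0.005
```

Emit:
drive_tool(deltas=[{"dx":-0.0002,"dy":0.001,"dz":0,"rx":0,"ry":0,"rz":0,"jaw":0},{"dx":-0.0002,"dy":0.001,"dz":0,"rx":0,"ry":0,"rz":0,"jaw":0}])

```text
time: 21.78
eef_pos: [0.4752, -0.2088, 0.0668]
tcp_rot: [0.624, 0.782, -0.002, 0.006]
contact_force: [2.7, -19.2, -7.2]
opening: 0.002
```

The force rose to 19 N with the carriage stalled, after about 124 mm of travel as expected, so it is against the stop. Backing away along the slide, then up and clear.

Emit:
drive_tool(deltas=[{"dx":0.0004,"dy":-0.002,"dz":0,"rx":0,"ry":0,"rz":0,"jaw":0},{"dx":0.0006,"dy":-0.003,"dz":0,"rx":0,"ry":0,"rz":0,"jaw":0},{"dx":0.001,"dy":-0.005,"dz":0,"rx":0,"ry":0,"rz":0,"jaw":0},{"dx":0.002,"dy":-0.01,"dz":0,"rx":0,"ry":0,"rz":0,"jaw":0},{"dx":0,"dy":-0.02,"dz":0,"rx":0,"ry":0,"rz":0,"jaw":0},{"dx":-0.01,"dy":-0.03,"dz":0.02,"rx":0,"ry":0,"rz":0,"jaw":0},{"dx":-0.01,"dy":-0.03,"dz":0.04,"rx":0,"ry":0,"rz":0,"jaw":0},{"dx":0,"dy":-0.04,"dz":0.05,"rx":0,"ry":0,"rz":0,"jaw":0},{"dx":0,"dy":-0.05,"dz":0.05,"rx":0,"ry":0,"rz":0,"jaw":0},{"dx":0,"dy":-0.05,"dz":0.04,"rx":0,"ry":0,"rz":0,"jaw":0},{"dx":0,"dy":-0.04,"dz":0,"rx":0,"ry":0,"rz":0,"jaw":0},{"dx":0,"dy":0,"dz":0,"rx":0,"ry":0,"rz":0,"jaw":0},{"dx":0,"dy":0,"dz":0,"rx":0,"ry":0,"rz":0,"jaw":0}])

```text
time: 23.4
eef_pos: [0.4563, -0.4757, 0.2561]
tcp_rot: [0.624, 0.781, 0.001, -0.001]
contact_force: [0.0, -0.4, -0.4]
opening: 0.0
```

```bash
python3 - <<'E'
from h import *
a,_=shot("top","t3");b,_=shot("side","s5");s=ctrl.get_state();print(s["time"],s["eef_pos"],s["contact_force"])
A=cv2.resize(b[130:345,200:450],(400,344),interpolation=cv2.INTER_CUBIC)
B=cv2.resize(a[80:220,170:410],(400,233),interpolation=cv2.INTER_CUBIC);B=np.vstack([B,np.zeros((111,400,3),np.uint8)])
cv2.imwrite("pics/fin.png",np.hstack([A,B])[:,:,::-1])
E
```

```text
23.5 [ 0.45681583 -0.47484349  0.25639436] [0.07240804 0.07705097 0.2991827 ]
```

View pics/fin.png

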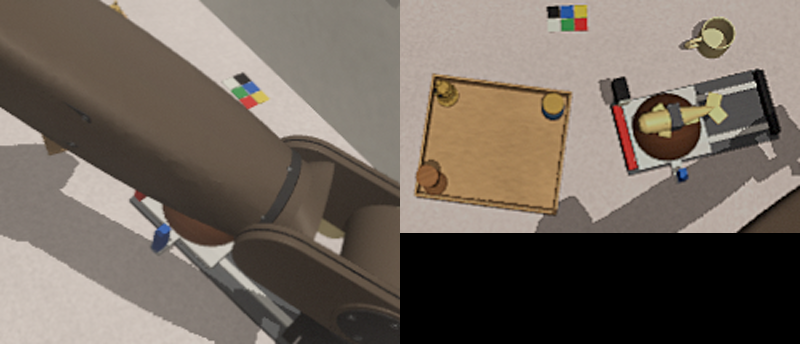

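```bash
python3 - <<'E'
from h import *
c=cam("top");im=cv2.imread("pics/t3.png");h=cv2.cvtColor(im,cv2.COLOR_BGR2HSV).astype(int);H,S,V=h[...,0],h[...,1],h[...,2]
def big(m,x0,y0,x1,y1):
    k=np.zeros(m.shape,np.uint8);k[y0:y1,x0:x1]=m[y0:y1,x0:x1];n,l,s,ce=cv2.connectedComponentsWithStats(k);i=1+np.argmax(s[1:,4]);return ce[i],s[i]
ce,s=big((V<100)&(S<60),328,138,346,160);print("band",ce,s,onz(c,ce,.147))
ce,s=big((H>100)&(H<130)&(S>120),325,175,350,195);print("handle",ce,s,onz(c,ce,.075))
ya=np.radians(12.8);ex=np.array([-np.sin(ya),np.cos(ya),0]);o=np.array([.5866,-.164,.097])
print("pred nose/band/tail",[proj(c,o+x*ex+[0,0,z]).round(1).tolist() for x,z in((.078,.025),(0,.05),(-.108,.025))])
y=(abs(H-25)<7)&(S>60)&(V>110);k=np.zeros(y.shape,bool);k[125:165,310:366]=y[125:165,310:366];r=np.argwhere(k);print("yellow cols",r[:,1].min(),r[:,1].max())
i0=cv2.imread("pics/top0.png")
d=cv2.absdiff(im,i0).max(2)
for n,b in dict(candle=(180,175,200,198),owl=(187,125,207,143),jar=(255,134,273,153),mug=(336,88,372,116)).items(): print(n,int((d[b[1]:b[3],b[0]:b[2]]>40).sum()))
E
```

```text
band [334.88235294 149.42156863] [330 142  10  17 102] [[ 0.58961585 -0.16727981  0.147     ]]
handle [338.875 184.675] [336 181   7   8  40] [[ 0.47185665 -0.18762063  0.075     ]]
pred nose/band/tail [[[312.0, 156.9]], [[334.0, 150.3]], [[361.7, 144.4]]]
yellow cols 313 365
candle 0
owl 0
jar 0
mug 0
```

```bash
python3 - <<'E'
from h import *
print(workorder.sign_off())
E
```

```text
the job is handed in; nothing more can be done
None
```

The whale is balanced on the dome by its steel band, lying along the slide with its nose toward the red stop. The carriage is home against the red stop. I handed the job in at about 23.5 s; sign-off reports no verdict.

- **Placing:** I gripped the whale by its band, set it down gently until the dome took its weight, and let go. It then balanced untouched with the carriage still about 124 mm short of the stop.
- **Level:** From the wrist pictures I estimate the tail about 2° low. I left that uncorrected.
- **Slide:** I pushed the blue handle slowly with closed fingers until it stalled at about 19 N. The travel was about 124 mm by the arm's position and about 122 mm by the handle in the top camera.
- **Final check, arm clear:** In the top picture the whale's band is within about 1 pixel (roughly 4 mm) of where it should be, its nose matches, and its tail end is about 3 pixels off. I did not measure its tilt again after the slide, because the arm blocked the side camera.
- **Other objects:** The top picture shows no change at the candlestick, owl, jar or mug.
- **Disagreement:** The top and wrist cameras differed by about 2.5 mm on the dome position. I set the tool down in between, about 1 mm from each.
- **Refused command:** The first move was refused for missing keys, and nothing moved.

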